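# Pack out a wax panel on the desk easel before torching

## Task

I am about to torch and scrape the wax panel under the hand rest, so swing the hand rest up past its balance point until it stays up by itself, and leave it up. Then find the wooden packing strip that fits snugly in the gap between that panel's upper edge and the easel's upper rail, try them if need be, and push it edge-down fully home on the board, about midway along the panel, with the panel still flat on the board and against its ledge. The strips that do not fit belong in their caddy, and the other panels and the things on the bench stay where they are.

Things in the scene. Friction and masses are not known exactly. Their poses are not given: they have to be found in the camera images.
- gap_edge (a point): The desk easel's upper rail, pale wood, 310 mm long, 34 mm wide, standing 20 mm above the board, which slopes at 28 degrees. This point: middle (lengthwise) of the top edge of the rail's face that looks down the slope, 20 mm above the board. Axes: x level along the rail, y straight down the slope, z square out of the board. Hand-rest posts, 58 mm high, stand on the rail at x = +75 and -106 mm
- gap_floor (a point): The bare board at the foot of the same rail face, 20 mm below gap_edge; same axes. The gap is the slot from y = 0 here to the upper edge of the panel under the hand rest, 20 mm deep at the rail, 18 mm at the panel. It is about 2 mm wider than one of the three strips; a thicker strip will not enter, a thinner one has 5 mm or more of play. The ledge that carries the panels is at y = 140 mm, 24 mm high
- rest (a joint): The hand rest's hinge, rad: 0 = down, lying over the gap on its peg; grows as the free end swings up and over; balance point at 1.57; past that it falls on to its stop and stays up at 1.92; below 1.57 it falls back. No spring, almost no friction, bar about 0.18 kg
- rest_hinge (a point): Axis of the hand rest's hinge (along gap_edge's y), fixed to the easel; 75 mm to +x, 20 mm down the slope and 49 mm out from gap_edge; axes as gap_edge's
- rest_grip (a point): The hand rest: dark wooden bar 190 mm long from its hinge, 28 mm wide (down the slope), 14 mm thick. Down, it runs from the hinge to -x parallel to the rail, underside 62 mm out from the board, on a steel peg 9 mm from its free end. This point: the bar's centre, 152 mm from the hinge; moves with the bar. Pinched across its width, the bar can pivot between the fingers as it is swung in an arc
- panel_a_edge (a point): Panel a: sample panel, wood with cream wax face, 88 mm wide (along the rail), 18 mm thick. Three alike, differing by millimetres in length down the slope, lie side by side on the board, lower edges on the ledge, in any order. The one to pack out is the one under the hand rest (within 30 mm of gap_edge along x). This point: middle of its upper edge, on the wax face; axes as gap_edge's
- panel_b_edge (a point): Panel b: sample panel, wood with cream wax face, 88 mm wide (along the rail), 18 mm thick. Three alike, differing by millimetres in length down the slope, lie side by side on the board, lower edges on the ledge, in any order. The one to pack out is the one under the hand rest (within 30 mm of gap_edge along x). This point: middle of its upper edge, on the wax face; axes as gap_edge's
- panel_c_edge (a point): Panel c: sample panel, wood with cream wax face, 88 mm wide (along the rail), 18 mm thick. Three alike, differing by millimetres in length down the slope, lie side by side on the board, lower edges on the ledge, in any order. The one to pack out is the one under the hand rest (within 30 mm of gap_edge along x). This point: middle of its upper edge, on the wax face; axes as gap_edge's
- strip_thin_mid (a point): The 10 mm thick packing strip of pale wood, 76 mm long (own x), 50 mm high (own z), thickness along own y, lower long edges rounded by 2 mm, under 0.1 kg; stands on its long edge in one of the caddy's three grooves, in any order. This point: its centre, 25 mm above its lower edge
- strip_mid_mid (a point): The 14 mm thick packing strip of pale wood, 76 mm long (own x), 50 mm high (own z), thickness along own y, lower long edges rounded by 2 mm, under 0.1 kg; stands on its long edge in one of the caddy's three grooves, in any order. This point: its centre, 25 mm above its lower edge
- strip_thick_mid (a point): The 18 mm thick packing strip of pale wood, 76 mm long (own x), 50 mm high (own z), thickness along own y, lower long edges rounded by 2 mm, under 0.1 kg; stands on its long edge in one of the caddy's three grooves, in any order. This point: its centre, 25 mm above its lower edge
- strip_thin: the 10 mm strip again; origin at the centre of its lower edge
- strip_mid: the 14 mm strip again; origin at the centre of its lower edge
- strip_thick: the 18 mm strip again; origin at the centre of its lower edge
- caddy: Caddy: a grooved wooden board, fixed, 104 mm (own x) by 226 mm (own y), 16 mm high; three grooves along its x, 21 mm wide and 8 mm deep, their floors 8 mm above the table, at y = -65, 0 and +65 mm, one strip in each. Origin: centre of its underside
- torch: gas torch on a green cylinder, 98 mm across, 370 mm high, bystander
- wax_tin: open tin of wax, 72 mm across, 62 mm high, bystander
- scraper: scraper with wooden handle, 190 mm long, bystander
- brayer: rubber roller with handle, 200 mm long, bystander
- brush_jar: white jar with brushes, 80 mm across, 230 mm high, bystander
- wax_cake: cake of wax, 85 by 55 by 24 mm, bystander
- flat_brush: brush lying on the table, bystander
There are look-alikes about, which are no part of the job. Leave any green or purple look-alike of the strip_mid alone.

How it is judged:
By the outcome, as a careful person would: the job done as asked, in the order asked, and still so for the second after the job is handed in, with the robot touching nothing.
It also fails if it takes over 72 s, if anything falls off the work surface, if the arm or the gripper's body presses on something with over 40 N, if the wrist force passes 120 N, or if a joint passes its speed limit or range.

## Robot

A 6-joint arm with a two-finger parallel gripper is mounted at the origin on the work surface. World frame = base frame: x ahead of the robot, y to its left, z up, the work surface at z = 0. Lengths are in m, angles in degrees, forces in N, time in s.
With the tool pointing down it reaches from about 0.35 to 0.875 m from the base axis. Payload 4.2 kg.
Tool frame: the origin (TCP) lies midway between the tips of the shut fingers; the grasp point (between the pads) lies 19 mm behind it; z points along the fingers, y is the line along which they close (so a half turn about z gives the same grasp; the last joint's range is limited). The gripper opens to 87 mm and grips with 3 to 60 N. Pads are 19 mm wide; open, the fingers measure 117 mm over their backs; the gripper's body (75 mm by 190 mm) begins 51 mm behind the grasp point.
Start: joints at [89.244, 22.042, 0.453, 0, -68.411, -14.817], TCP at [0.168, 0.602, 0.223] pointing down, gripper open.
Joint ranges: [-179.83, 179.83], [-69.29, 118.12], [-61.27, 80.66], [-181.25, 117.63], [-171.15, -9.14], [-177.46, 177.46]. Speed limits (degrees/s): [159.86, 159.86, 180, 180, 180, 180].

## Interface

Orientations are given as a 3x3 rotation matrix whose columns are the frame's x, y, z axes.
In Python, from station import sense, capture, finish_job, silhouettes, landmark_of gives the robot as it stands.
- The arm moves only by the tool step_arm, never from a script. Its arguments are lists of equal length, an entry for each row: "linear": the shift along the tool's x, y, z in mm, a list of three; "delta_rot": the turn, a rotation vector about the tool's x, y, z in rad, a list of three; "grip": the finger opening in mm, from 0 to 87. A call has 1 to 10 rows; each row shifts and turns the commanded pose from where the row before left it, along the tool's axes as they then stand; what a row does not reach is not made up. A row lasts 1/8 s, in which the tool goes at most 62.5 mm and 10.7 degrees, less where a joint would pass 70% of its speed; a pose out of reach is approached as far as the arm can. A call with a gripper value outside its range is refused whole. The fingers move at their own pace and stop on an object; the grip force is fixed at half the most. Time passes only in rows, so rows that do not move let the fingers close. It gives the time, the measured TCP pose, the force, the opening and the grip force at its end, in the units of the state.
- sense(): the state, without advancing time (a new reading comes with each control period).
- capture(name): name is "side" or "top"; returns a dict with "img" (420x560x3 uint8, red, green, blue), "fx", "fy", "cx", "cy" (pixels), "world_to_cam" (4x4, takes a point from world to camera coordinates). Camera axes: x right, y up, looking along -z (the intrinsics and any distortion apply to the point x, -y, -z); pixel columns grow to the right and rows downward; lengths in m; the calibration is good to about 2 mm. A picture is of the moment at which its call begins. There is no depth.
- finish_job(): hands the job in; it is judged then, once.
Trained networks look in the newest picture that a camera, given by its name, has taken for a name from the list of things; names that differ only in an ending like _2 or _b are one class to them, and where a whole thing is asked for, a point or a joint stands for the part that bears it (a point fixed in the world has none). Each returns a list of dicts, best first, with "score" (0 to 1); they miss things now and then, are a little off and sometimes report something else, mostly with a low value. They report only what shows in the picture. A call takes as long as a camera call. They do not tell look-alikes from the thing itself.
- silhouettes(camera, label): "mask" (420x560 bool, what is visible of it) and "point" ([column, row] in pixels, amid what is visible of it).
- landmark_of(camera, label): "point" ([column, row] in pixels: a listed point, or the origin of a listed thing).
The state is a dict: "time_s": time; "joints": joint angles; "joint_velocities": joint speeds; "effort": joint torques, N m; "tcp_pos": TCP position; "ee_rot": TCP orientation; "wrist_force": force on the tool from outside, world axes, zero at the start; "moment": the same for the moment, N m; "gripper_width": opening from 0.0 (shut) to 1.0 (fully open); "gripper_force": force on a finger pad.
Only numpy, scipy, OpenCV 4.12 (cv2) and the standard library are available. Lean on these libraries where they do the work, as an engineer would, in place of code of your own. Each camera call takes 0.05 s, during which the arm holds its last target. There are 200 camera calls.

## Working session

There is one attempt and no reset: what is moved stays moved. The work goes in short steps, Python scripts to look and compute and a tool call to move; the robot and the scene stay as the last step left them, time stands still between calls to the robot, and variables do not carry over. Pictures are saved under pics/ and viewed, at most 10 in all, crops included, and the job is handed in when it is done.

Besides the shell and the picture viewer there is one more tool, called by a JSON object that holds its "fn" and its "kwargs". step_arm: Moves the arm, as the interface text tells. Its arguments: {"type":"object","properties":{"linear":{"type":"array"},"delta_rot":{"type":"array"},"grip":{"type":"array"}},"required":["linear","delta_rot","grip"]}

```bash
mkdir -p pics; cat > h.py <<'E'
import numpy as np, cv2, json
from station import sense, capture, finish_job, silhouettes, landmark_of
def proj(c,P):
    P=np.atleast_2d(P); q=(c["world_to_cam"]@np.c_[P,np.ones(len(P))].T)[:3]
    return np.c_[c["fx"]*q[0]/-q[2]+c["cx"], c["fy"]*(-q[1])/-q[2]+c["cy"]]
def ray(c,uv):
    M=np.array(c["world_to_cam"]); R=M[:3,:3]; o=-R.T@M[:3,3]
    d=R.T@np.array([(uv[0]-c["cx"])/c["fx"],-(uv[1]-c["cy"])/c["fy"],-1]); return o,d/np.linalg.norm(d)
def tri(rs):
    A=sum(np.eye(3)-np.outer(d,d) for o,d in rs); b=sum((np.eye(3)-np.outer(d,d))@o for o,d in rs)
    p=np.linalg.solve(A,b); return p,[np.linalg.norm(np.cross(p-o,d))*1e3 for o,d in rs]
E
cat > a.py <<'E'
from h import *
C={n:capture(n) for n in("side","top")}
for n in C: cv2.imwrite(f"pics/{n}0.png",C[n]["img"][:,:,::-1]); print(n,{k:(np.round(v,3).tolist()) for k,v in C[n].items() if k!="img"})
for l in "gap_edge gap_floor rest_hinge rest_grip panel_a_edge panel_b_edge panel_c_edge strip_thin_mid strip_mid_mid strip_thick_mid strip_thin strip_mid strip_thick caddy".split():
    r={n:landmark_of(n,l) for n in C}
    print(l,{n:[(np.round(x["point"]).tolist(),round(x["score"],2)) for x in r[n][:4]] for n in C},end=" ")
    if all(r.values()):
        p,e=tri([ray(C[n],r[n][0]["point"]) for n in C]); print(np.round(p,4),np.round(e,1))
    else: print()
E
python3 a.py
```

```text
side {'fx': 517.63, 'fy': 517.63, 'cx': 290.319, 'cy': 208.529, 'world_to_cam': [[-0.996, -0.089, -0.012, 0.531], [0.051, -0.675, 0.736, -0.135], [-0.074, 0.733, 0.677, -1.529], [0.0, 0.0, 0.0, 1.0]]}
top {'fx': 432.148, 'fy': 432.148, 'cx': 279.916, 'cy': 198.279, 'world_to_cam': [[-0.003, -1.0, -0.014, -0.037], [0.988, -0.005, 0.155, -0.554], [-0.155, -0.013, 0.988, -1.222], [0.0, 0.0, 0.0, 1.0]]}
gap_edge {'side': [([296.0, 173.0], 0.77), ([296.0, 175.0], 0.73), ([215.0, 351.0], 0.62)], 'top': [([331.0, 203.0], 0.94)]} [ 0.5285 -0.1804  0.1306] [3. 3.]
gap_floor {'side': [([295.0, 176.0], 0.96)], 'top': [([334.0, 201.0], 0.55), ([191.0, 133.0], 0.33)]} [ 0.534  -0.1906  0.1102] [1. 1.]
rest_hinge {'side': [([270.0, 172.0], 0.71), ([321.0, 174.0], 0.36), ([349.0, 159.0], 0.27)], 'top': [([313.0, 170.0], 0.93), ([322.0, 163.0], 0.15)]} [ 0.6056 -0.1279  0.172 ] [2.4 2.4]
rest_grip {'side': [([321.0, 174.0], 0.64)], 'top': [([317.0, 229.0], 0.87), ([329.0, 241.0], 0.53)]} [ 0.4512 -0.1372  0.1663] [1.3 1.3]
panel_a_edge {'side': [([298.0, 176.0], 0.83)], 'top': [([323.0, 202.0], 0.94
[... 1012 characters left out ...]
0], 0.39)], 'top': [([170.0, 222.0], 0.78), ([320.0, 230.0], 0.6), ([157.0, 295.0], 0.22)]} [0.4882 0.2878 0.0129] [0.6 0.6]
strip_mid {'side': [([254.0, 281.0], 0.84), ([295.0, 280.0], 0.67), ([344.0, 307.0], 0.64), ([355.0, 274.0], 0.54)], 'top': [([194.0, 266.0], 0.72), ([239.0, 270.0], 0.63), ([214.0, 182.0], 0.62), ([217.0, 217.0], 0.53)]} [0.4808 0.2166 0.1007] [125. 125.]
strip_thick {'side': [([301.0, 302.0], 0.69), ([296.0, 318.0], 0.63), ([299.0, 175.0], 0.16)], 'top': [([195.0, 217.0], 0.79), ([212.0, 221.0], 0.5), ([320.0, 164.0], 0.19)]} [0.4947 0.2162 0.0066] [10.3 10.3]
caddy {'side': [([298.0, 304.0], 0.6)], 'top': [([196.0, 222.0], 0.85)]} [ 0.4921  0.2154 -0.0072] [1.7 1.7]
```

```bash
python3 -c "
import cv2
a=cv2.imread('pics/side0.png');b=cv2.imread('pics/top0.png')
cv2.imwrite('pics/s1.png',cv2.resize(a[120:360,170:440],None,fx=2.4,fy=2.4,interpolation=3))
cv2.imwrite('pics/t1.png',cv2.resize(b[90:330,110:410],None,fx=2.4,fy=2.4,interpolation=3))"
```

```text
(no output)
```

View pics/s1.png

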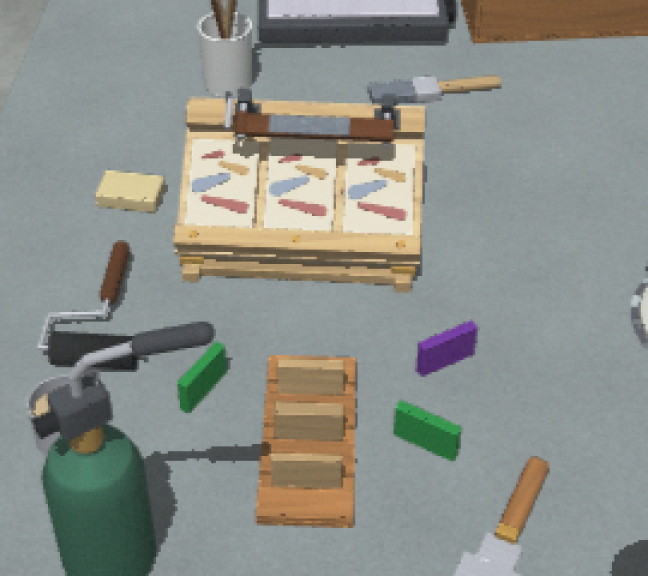

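View pics/t1.png

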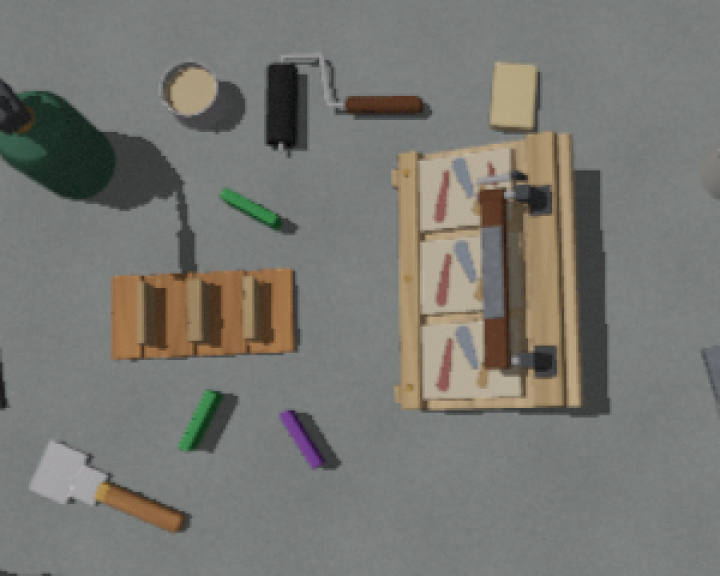

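The two pictures agree with the networks. The middle panel is under the rest, with the hinge at the far (+X) end at top pixel (313,170). The caddy strips from +Y to -Y read thin, thick, mid. Next I'll fit the easel and caddy poses.

```bash
cat > f.py <<'E'
from h import *
from scipy.optimize import least_squares
from scipy.spatial.transform import Rotation as Ro
s28,c28=np.sin(np.radians(28)),np.cos(np.radians(28))
def easelR(yaw):
    R=np.c_[[1,0,0],[0,c28,-s28],[0,s28,c28]]
    return Ro.from_euler('z',yaw).as_matrix()@R
C={n:capture(n) for n in("side","top")}
M={"gap_edge":(0,0,0),"gap_floor":(0,0,-20),"rest_hinge":(75,20,49),"rest_grip":(-77,20,49)}
obs=[]
for l,p in M.items():
    for n in C:
        r=landmark_of(n,l)
        if r: obs.append((n,np.array(p)/1e3,r[0]["point"]))
def res(v): return np.concatenate([proj(C[n],v[:3]+easelR(v[3])@p)[0]-u for n,p,u in obs])
o=least_squares(res,[.53,-.18,.13,0],loss='soft_l1')
print(np.round(o.x,4),np.round(res(o.x).reshape(-1,2),1).tolist())
R=easelR(o.x[3]); json.dump(dict(R=R.tolist(),p=o.x[:3].tolist()),open("easel.json","w"))
st=sense(); print(st["tcp_pos"],np.round(st["ee_rot"],3).tolist(),st["time_s"])
# strip tops + caddy silhouettes in top view
for n in C:
    r=silhouettes(n,"caddy")[:1]
    for x in r: print(n,"caddy",x["score"],cv2.minAreaRect(np.argwhere(x["mask"])[:,::-1].astype(np.float32)))
r=[]
for l in("strip_thin_mid","strip_mid_mid","strip_thick_mid"):
    for x in silhouettes("top",l):
        print(l,round(x["score"],2),np.round(x["point"]),cv2.minAreaRect(np.argwhere(x["mask"])[:,::-1].astype(np.float32)))
E
python3 f.py
cat > plan.py <<'E'
from h import *
from scipy.spatial.transform import Rotation as Ro
E_=json.load(open("easel.json")) ; ER=np.array(E_["R"]); EP=np.array(E_["p"])
def rows(R1,p1,N,grip=None,R0=None,p0=None):
    "straight path from current pose, N rows; prints linear/delta_rot"
    st=sense(); R0=np.array(st["ee_rot"]) if R0 is None else R0; p0=np.array(st["tcp_pos"]) if p0 is None else p0
    w=Ro.from_matrix(R0.T@R1).as_rotvec(); print("lin",[np.round((Ro.from_rotvec(w*k/N).as_matrix().T@R0.T@(p1-p0)/N)*1e3,1).tolist() for k in range(N)]); print("rot each",np.round(w/N,4).tolist(), "mm/row",np.linalg.norm(p1-p0)/N*1e3)
def easel_tool(): # tool x along easel x or -x (the nearer), z into the board
    R=np.c_[ER[:,0],-ER[:,1],-ER[:,2]]; return R
def ep(x,y,z): return EP+ER@(np.array([x,y,z])/1e3)
E
```

```text
[ 0.5337 -0.1782  0.1334  0.0609] [[-3.6, 0.5], [-0.5, -1.8], [-0.3, -1.4], [-0.4, 2.5], [1.4, 0.7], [1.9, 0.8], [-2.2, -0.8], [-0.3, 0.6]]
[0.16774949 0.60205372 0.22254561] [[0.963, -0.268, 0.0], [-0.268, -0.963, -0.0], [0.0, 0.0, -1.0]] 2.0
side caddy 0.9 ((296.97705078125, 303.9919738769531), (41.087440490722656, 70.59164428710938), 0.8814040422439575)
top caddy 0.82 ((194.01634216308594, 220.36495971679688), (36.36655044555664, 77.83246612548828), 87.43623352050781)
strip_mid_mid 0.72 [220. 178.] ((214.1000213623047, 177.3000030517578), (28.174455642700195, 7.602630615234375), 26.56505012512207)
strip_mid_mid 0.7 [211. 216.] ((214.5, 218.5), (25.0, 7.0), 90.0)
strip_mid_mid 0.61 [236. 272.] ((235.03843688964844, 272.30767822265625), (26.07090950012207, 6.37905216217041), 56.3099365234375)
strip_mid_mid 0.45 [194. 264.] ((192.70004272460938, 265.10003662109375), (6.708203315734863, 26.385601043701172), 26.56505012512207)
strip_thick_mid 0.48 [192. 220.] ((192.06227111816406, 219.49612426757812), (27.44644546508789, 9.668635368347168), 86.42366790771484)
```

```bash
cat > fit.py <<'E'
from h import *
from scipy.optimize import least_squares
from f import easelR, C
from scipy.spatial.transform import Rotation as Ro
def seg(a,b,n=60): return np.linspace(a,b,n)/1e3
def rect(x0,x1,y0,y1,z): 
    q=[np.array(v,float) for v in((x0,y0,z),(x1,y0,z),(x1,y1,z),(x0,y1,z))]; return np.vstack([seg(q[i],q[(i+1)%4]) for i in range(4)])
DT={}
for n in C:
    g=cv2.Canny(cv2.resize(C[n]["img"],None,fx=2,fy=2,interpolation=cv2.INTER_CUBIC),60,150); DT[n]=cv2.distanceTransform(255-g,cv2.DIST_L2,5)/2
def cost(P):
    r=[]
    for n in C:
        u=(proj(C[n],P)*2+.5).astype(np.float32); r.append(cv2.remap(DT[n],u[:,:1],u[:,1:],cv2.INTER_LINEAR)[:,0])
    return np.concatenate(r)
pts=np.vstack([seg((-155,-34,0),(155,-34,0)),seg((-155,-34,0),(-155,0,0)),seg((155,-34,0),(155,0,0)),rect(-115,75,6,34,56)])
e=json.load(open("easel.json")); 
best=None
for y in np.arange(0,.08,.01):
    v0=[*e["p"],y]
    o=least_squares(lambda v:cost(v[:3]+pts@easelR(v[3]).T),v0,loss='cauchy',f_scale=.7,diff_step=1e-3,x_scale=[.01,.01,.01,.05])
    if best is None or o.cost<best.cost: best=o
v=best.x; print("easel",np.round(v,4),best.cost)
json.dump(dict(R=easelR(v[3]).tolist(),p=v[:3].tolist()),open("easel.json","w"))
cp=np.vstack([rect(-52,52,-113,113,16)]); b2=None
f=lambda w: np.r_[w[:2],0]+cp@Ro.from_euler('z',w[2]).as_matrix().T
for y in np.arange(-.02,.1,.02):
    o=least_squares(lambda w:cost(f(w)),[.492,.2154,y],loss='cauchy',f_scale=.7,diff_step=1e-3,x_scale=[.01,.01,.05])
    if b2 is None or o.cost<b2.cost: b2=o
print("caddy",np.round(b2.x,4),b2.cost); json.dump(b2.x.tolist(),open("caddy.json","w"))
out=[]
for n,(r0,r1,c0,c1) in dict(side=(150,350,220,370),top=(130,260,140,360)).items():
    im=cv2.resize(C[n]["img"][:,:,::-1],None,fx=3,fy=3,interpolation=3)
    for P in(v[:3]+pts@easelR(v[3]).T,f(b2.x)):
        for u in proj(C[n],P)*3+1: im[int(u[1]),int(u[0])]=(0,0,255)
    out.append(im[r0*3:r1*3,c0*3:c1*3])
h=max(o.shape[0] for o in out); o=np.hstack([cv2.copyMakeBorder(x,0,h-x.shape[0],0,0,0) for x in out])
cv2.imwrite("pics/ov.png",cv2.resize(o,None,fx=799/o.shape[1],fy=799/o.shape[1],interpolation=cv2.INTER_AREA))
E
python3 fit.py | tail -3
```

```text
strip_thick_mid 0.54 [329. 207.] ((312.57379150390625, 202.6726837158203), (114.31792449951172, 75.18897247314453), 88.66777801513672)
easel [ 0.5302 -0.177   0.136   0.0102] 119.97199337000943
caddy [0.4924 0.2178 0.0406] 26.56345769048377
```

View pics/ov.png

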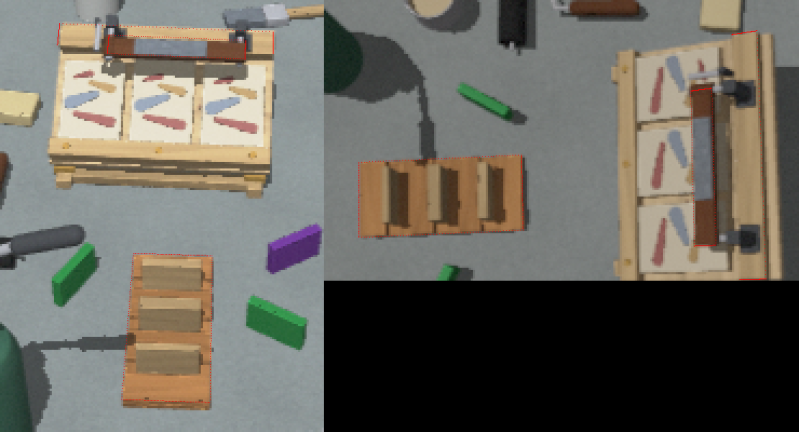

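```bash
python3 - <<'E'
from plan import *
R=easel_tool(); st=sense(); R0=np.array(st["ee_rot"])
w=np.array([.36,.27,.30]); rows(R0,w,10)
a=ep(-77,20,110); print(a, ep(-77,20,32))
rows(R,a,10,R0=R0,p0=w)
E
```

```text
lin [[27.4, 26.8, -7.7], [27.4, 26.8, -7.7], [27.4, 26.8, -7.7], [27.4, 26.8, -7.7], [27.4, 26.8, -7.7], [27.4, 26.8, -7.7], [27.4, 26.8, -7.7], [27.4, 26.8, -7.7], [27.4, 26.8, -7.7], [27.4, 26.8, -7.7]]
rot each [0.0, 0.0, 0.0] mm/row 39.14207045281262
[ 0.4524737  -0.10850136  0.22371397] [ 0.45284722 -0.14511823  0.15484406]
lin [[19.1, 34.0, 7.6], [18.1, 34.1, 9.4], [17.1, 34.1, 11.2], [16.0, 33.9, 12.9], [15.0, 33.7, 14.7], [14.0, 33.3, 16.4], [12.9, 32.9, 18.1], [11.9, 32.3, 19.8], [10.9, 31.6, 21.4], [9.9, 30.8, 23.0]]
rot each [-0.0485, 0.0069, -0.0276] mm/row 39.703176202297485
```

{"fn": "step_arm", "kwargs": {"linear": [[27, 27, -8], [27, 27, -8], [27, 27, -8], [27, 27, -8], [28, 27, -8], [28, 27, -8], [28, 27, -8], [28, 27, -8], [27, 26, -7], [27, 26, -7]], "delta_rot": [[0, 0, 0], [0, 0, 0], [0, 0, 0], [0, 0, 0], [0, 0, 0], [0, 0, 0], [0, 0, 0], [0, 0, 0], [0, 0, 0], [0, 0, 0]], "grip": [50, 50, 50, 50, 50, 50, 50, 50, 50, 50]}}

```text
time_s: 4.25
tcp_pos: [0.3602, 0.2692, 0.3011]
ee_rot: [[0.963, -0.268, 0.0], [-0.268, -0.963, 0.001], [0.0, -0.001, -1.0]]
wrist_force: [0.1, 0.2, -0.6]
gripper_width: 0.573
gripper_force: 0.0
```

{"fn": "step_arm", "kwargs": {"linear": [[19, 34, 7.5], [18, 34, 9.5], [17, 34, 11], [16, 34, 13], [15, 33.5, 14.5], [14, 33.5, 16.5], [13, 33, 18], [12, 32.5, 20], [11, 31.5, 21.5], [10, 31, 23]], "delta_rot": [[-0.0485, 0.007, -0.0275], [-0.0485, 0.007, -0.0275], [-0.0485, 0.007, -0.0275], [-0.0485, 0.007, -0.0275], [-0.0485, 0.007, -0.0275], [-0.0485, 0.007, -0.0275], [-0.0485, 0.007, -0.0275], [-0.0485, 0.007, -0.0275], [-0.0485, 0.007, -0.0275], [-0.0485, 0.007, -0.0275]], "grip": [50, 50, 50, 50, 50, 50, 50, 50, 50, 50]}}

```text
time_s: 5.5
tcp_pos: [0.4528, -0.1096, 0.2247]
ee_rot: [[1.0, 0.008, 0.007], [0.011, -0.882, -0.47], [0.002, 0.47, -0.883]]
wrist_force: [0.6, 0.2, -0.2]
gripper_width: 0.577
gripper_force: 0.0
```

```bash
python3 - <<'E'
from plan import *
st=sense(); print(st["time_s"],st["tcp_pos"],np.round(ER.T@(np.array(st["tcp_pos"])-EP)*1e3,1))
rows(easel_tool(),ep(-77,20,32),3)
C={n:capture(n) for n in("side","top")}
out=[]
for n,(x,y) in dict(side=(230,90),top=(250,130)).items():
    im=cv2.resize(C[n]["img"][y:y+150,x:x+133,::-1],None,fx=3,fy=3,interpolation=3); 
    for p in ([-77,20,49],[-77,20,56],[75,20,49],[0,0,0]):
        u=(proj(C[n],ep(*p))[0]-[x,y])*3+1; cv2.circle(im,(int(u[0]),int(u[1])),2,(0,255,0),-1)
    u=(proj(C[n],st["tcp_pos"])[0]-[x,y])*3+1; cv2.circle(im,(int(u[0]),int(u[1])),2,(255,0,255),-1)
    out.append(im)
cv2.imwrite("pics/g1.png",np.hstack(out))
E
```

```text
5.5 [ 0.45278397 -0.10956933  0.22466093] [-76.7  18.6 110.3]
lin [[-0.2, -0.5, 26.1], [-0.1, -0.5, 26.1], [-0.1, -0.5, 26.1]]
rot each [0.0003, -0.0006, -0.0002] mm/row 26.115394805051665
```

View pics/g1.png

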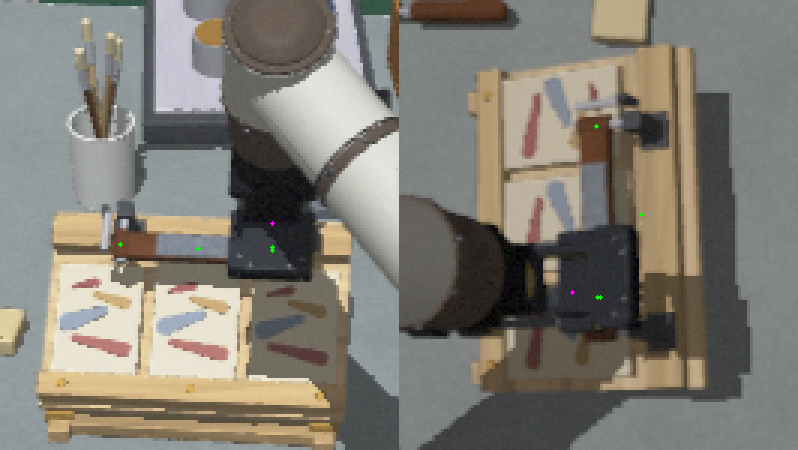

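The fitted bar points (green) lie on the bar in both views, and the gripper is right above its free end. I'll go down and grip.

{"fn": "step_arm", "kwargs": {"linear": [[0, -0.5, 26], [0, -0.5, 26], [0, -0.5, 26], [0, 0, 0], [0, 0, 0], [0, 0, 0], [0, 0, 0], [0, 0, 0]], "delta_rot": [[0, 0, 0], [0, 0, 0], [0, 0, 0], [0, 0, 0], [0, 0, 0], [0, 0, 0], [0, 0, 0], [0, 0, 0]], "grip": [50, 50, 50, 50, 20, 20, 20, 20]}}

```text
time_s: 6.6
tcp_pos: [0.4533, -0.1435, 0.1558]
ee_rot: [[1.0, 0.008, 0.007], [0.01, -0.883, -0.469], [0.003, 0.469, -0.883]]
wrist_force: [-0.9, 1.8, 4.0]
gripper_width: 0.319
gripper_force: 30.0
```

```bash
python3 - <<'E'
from plan import *
st=sense(); print(st["gripper_force"],st["gripper_width"]*87,np.round(st["wrist_force"],1),np.round(ER.T@(np.array(st["tcp_pos"])-EP)*1e3,1))
r=152; t=np.linspace(0,1.82,13)
P=np.c_[-r*np.cos(t),r*np.sin(t)]; D=np.diff(P,axis=0)
print([[round(a,1),0,round(-b,1)] for a,b in D])
E
```

```text
30.001427214592695 27.729603023505256 [-0.9  1.8  4. ] [-76.5  21.   33.6]
[[np.float64(1.7), 0, np.float64(-23.0)], [np.float64(5.2), 0, np.float64(-22.4)], [np.float64(8.5), 0, np.float64(-21.4)], [np.float64(11.7), 0, np.float64(-19.9)], [np.float64(14.5), 0, np.float64(-17.9)], [np.float64(17.1), 0, np.float64(-15.5)], [np.float64(19.2), 0, np.float64(-12.7)], [np.float64(20.9), 0, np.float64(-9.7)], [np.float64(22.1), 0, np.float64(-6.4)], [np.float64(22.8), 0, np.float64(-3.0)], [np.float64(23.0), 0, np.float64(0.5)], [np.float64(22.7), 0, np.float64(4.0)]]
```

{"fn": "step_arm", "kwargs": {"linear": [[1.7, 0, -23], [5.2, 0, -22.4], [8.5, 0, -21.4], [11.7, 0, -19.9], [14.5, 0, -17.9], [17, 0, -15.5]], "delta_rot": [[0, 0, 0], [0, 0, 0], [0, 0, 0], [0, 0, 0], [0, 0, 0], [0, 0, 0]], "grip": [20, 20, 20, 20, 20, 20]}}

```text
time_s: 7.35
tcp_pos: [0.5091, -0.0872, 0.2605]
ee_rot: [[1.0, 0.008, 0.001], [0.007, -0.883, -0.47], [-0.003, 0.47, -0.883]]
wrist_force: [2.2, -4.9, -5.1]
gripper_width: 0.315
gripper_force: 30.0
```

{"fn": "step_arm", "kwargs": {"linear": [[19.2, 0, -12.7], [20.9, 0, -9.7], [22, 0, -6.4], [22.8, 0, -3], [23, 0, 0.5], [22.7, 0, 4], [0, 0, 0], [0, 0, 0]], "delta_rot": [[0, 0, 0], [0, 0, 0], [0, 0, 0], [0, 0, 0], [0, 0, 0], [0, 0, 0], [0, 0, 0], [0, 0, 0]], "grip": [20, 20, 20, 20, 20, 20, 20, 20]}}

```text
time_s: 8.35
tcp_pos: [0.6415, -0.0726, 0.2855]
ee_rot: [[1.0, 0.008, 0.007], [0.01, -0.883, -0.469], [0.003, 0.469, -0.883]]
wrist_force: [0.3, 0.7, 0.2]
gripper_width: 0.321
gripper_force: 30.0
```

```bash
python3 - <<'E'
from plan import *
st=sense(); p=ER.T@(np.array(st["tcp_pos"])-EP)*1e3; print(np.round(p,1)); 
print("angle",np.degrees(np.arctan2(p[2]+17-49,-(p[0]-75))), np.hypot(p[2]+17-49,p[0]-75), st["gripper_width"]*87)
cv2.imwrite("pics/r1.png",cv2.resize(capture("side")["img"][70:270,200:400,::-1],None,fx=2.5,fy=2.5,interpolation=3))
E
```

```text
[112.3  21.  180.5]
angle 104.11781650869858 153.1215051083185 27.92517945974924
```

View pics/r1.png

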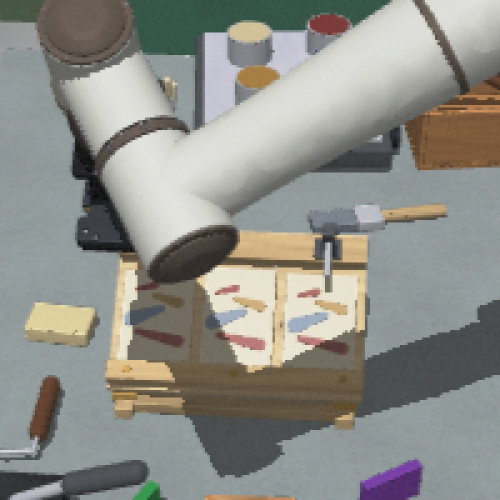

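The rest is off its peg and at about 104°. I'll open the fingers and withdraw along the tool.

{"fn": "step_arm", "kwargs": {"linear": [[0, 0, 0], [0, 0, 0], [0, 0, 0], [0, 0, 0], [0, 0, -25], [0, 0, -30], [0, 0, -30]], "delta_rot": [[0, 0, 0], [0, 0, 0], [0, 0, 0], [0, 0, 0], [0, 0, 0], [0, 0, 0], [0, 0, 0]], "grip": [50, 50, 50, 50, 50, 50, 50]}}

```text
time_s: 9.28
tcp_pos: [0.6405, -0.0327, 0.3612]
ee_rot: [[1.0, 0.007, 0.005], [0.009, -0.883, -0.469], [0.001, 0.469, -0.883]]
wrist_force: [0.2, -0.1, 0.9]
gripper_width: 0.574
gripper_force: 0.0
```

```bash
python3 - <<'E'
from plan import *
x,y,a=json.load(open("caddy.json")); Rc=Ro.from_euler('z',a).as_matrix()
R=np.c_[Rc[:,0],-Rc[:,1],[0,0,-1]]
st=sense(); R0=np.array(st["ee_rot"]); p0=np.array(st["tcp_pos"]); print(p0)
m=np.array([.56,.02,.34])
rows(R0,m,4); 
g=np.array([x,y,0])+Rc@[0,-.065,.008]; print("groove",g)
t=g+[0,0,.14]; rows(R,t,9,R0=R0,p0=m)
E
```

```text
[ 0.64045881 -0.03272858  0.36122363]
lin [[-20.0, -14.3, -1.6], [-20.0, -14.3, -1.6], [-20.0, -14.3, -1.6], [-20.0, -14.3, -1.6]]
rot each [0.0, 0.0, 0.0] mm/row 24.627685330333236
groove [0.49506563 0.15286046 0.008     ]
lin [[-7.1, -23.1, 11.9], [-7.0, -22.4, 13.1], [-7.0, -21.7, 14.3], [-6.9, -20.9, 15.5], [-6.8, -20.1, 16.6], [-6.8, -19.2, 17.6], [-6.7, -18.2, 18.6], [-6.7, -17.2, 19.6], [-6.6, -16.2, 20.5]]
rot each [0.0543, 0.0007, -0.0035] mm/row 26.927514883238015
```

{"fn": "step_arm", "kwargs": {"linear": [[-20, -14, -1.6], [-20, -14, -1.6], [-20, -14, -1.6], [-20, -14, -1.6]], "delta_rot": [[0, 0, 0], [0, 0, 0], [0, 0, 0], [0, 0, 0]], "grip": [45, 45, 45, 45]}}

```text
time_s: 9.78
tcp_pos: [0.5594, 0.019, 0.3396]
ee_rot: [[1.0, 0.007, 0.006], [0.009, -0.883, -0.469], [0.001, 0.469, -0.883]]
wrist_force: [0.1, -0.6, 0.6]
gripper_width: 0.519
gripper_force: 0.0
```

{"fn": "step_arm", "kwargs": {"linear": [[-7, -23, 12], [-7, -22.4, 13], [-7, -21.7, 14.3], [-7, -21, 15.5], [-7, -20, 16.6], [-7, -19.2, 17.6], [-6.7, -18.2, 18.6], [-6.7, -17.2, 19.6], [-6.6, -16.2, 20.5]], "delta_rot": [[0.0543, 0.0007, -0.0035], [0.0543, 0.0007, -0.0035], [0.0543, 0.0007, -0.0035], [0.0543, 0.0007, -0.0035], [0.0543, 0.0007, -0.0035], [0.0543, 0.0007, -0.0035], [0.0543, 0.0007, -0.0035], [0.0543, 0.0007, -0.0035], [0.0543, 0.0007, -0.0035]], "grip": [45, 45, 45, 45, 45, 45, 45, 45, 45]}}

```text
time_s: 10.9
tcp_pos: [0.4947, 0.1518, 0.1474]
ee_rot: [[0.999, 0.041, 0.0], [0.041, -0.999, 0.002], [0.0, -0.002, -1.0]]
wrist_force: [0.4, -0.5, 0.0]
gripper_width: 0.518
gripper_force: 0.0
```

```bash
cat > look.py <<'E'
from plan import *
from f import easelR
from scipy.optimize import least_squares
C={n:capture(n) for n in("side","top")}
for n in C: np.savez(f"cap_{n}.npz",**C[n])
pts=[]
for l,p in {"gap_edge":(0,0,0),"gap_floor":(0,0,-20),"panel_a_edge":None,"panel_b_edge":None,"panel_c_edge":None,"rest_hinge":(75,20,49),"rest_grip":None}.items():
    r={n:landmark_of(n,l)[:1] for n in C}
    s={n:np.round(r[n][0]["point"],1).tolist()+[round(r[n][0]["score"],2)] for n in C if r[n]}
    print(l,s, {n:(np.round(proj(C[n],ep(*p))[0],1).tolist()) for n in C} if p else "",end="")
    if all(r.values()):
        q,e=tri([ray(C[n],r[n][0]["point"]) for n in C]); print(np.round(ER.T@(q-EP)*1e3,1),np.round(e,1))
    else: print()
st=sense(); print(st["time_s"],st["tcp_pos"],np.round(st["ee_rot"],3).tolist())
a=cv2.resize(C["top"]["img"][120:270,265:365,::-1],None,fx=4,fy=4,interpolation=3)
b=cv2.resize(C["side"]["img"][100:250,240:340,::-1],None,fx=4,fy=4,interpolation=3)
cv2.imwrite("pics/g2.png",np.hstack([a,b]))
E
python3 look.py | grep -v "^strip\|caddy"
```

```text
[ 0.5423 -0.1629  0.0832 -1.0173] [[-9.4, -3.8], [-10.2, -0.3], [1.4, 0.1], [23.1, -0.6], [2.2, 61.9]]
[0.4953092  0.15136614 0.14835384] [[0.999, 0.041, 0.001], [0.041, -0.999, 0.001], [0.001, -0.001, -1.0]] 11.4
gap_edge {'top': [333.0, 202.5, 0.86]} {'side': [295.8, 172.5], 'top': [330.4, 201.3]}
gap_floor {'top': [332.8, 201.7, 0.63]} {'side': [296.1, 175.0], 'top': [333.1, 202.2]}
panel_a_edge {'top': [324.7, 200.8, 0.61]} 
panel_b_edge {'top': [324.8, 240.6, 0.68]} 
panel_c_edge {'side': [264.5, 178.5, 0.66], 'top': [215.8, 219.3, 0.64]} [ -5.2 155.7 308. ] [60.8 60.8]
rest_hinge {'side': [270.4, 170.9, 0.96], 'top': [318.9, 168.8, 0.97]} {'side': [269.9, 171.1], 'top': [315.4, 171.7]}[79.3 14.2 39.5] [4.5 4.5]
rest_grip {'side': [246.1, 152.0, 0.92], 'top': [288.1, 141.9, 0.65]} [125.6  27.1 189.5] [3. 3.]
12.45 [0.49495837 0.151353   0.14780194] [[0.999, 0.041, -0.0], [0.041, -0.999, 0.0], [-0.0, -0.0, -1.0]]
```

View pics/g2.png

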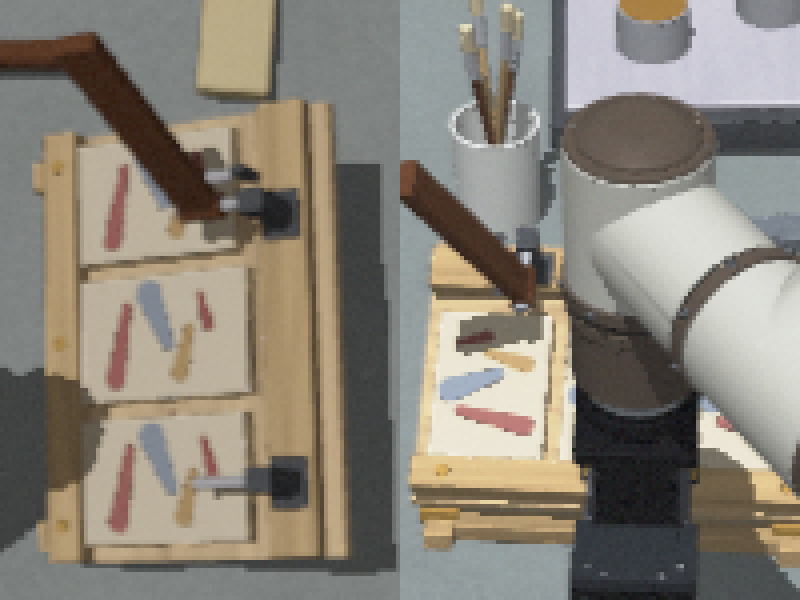

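The rest now stands on its stop at about 110°. In the top crop the middle panel's upper edge runs at u≈249 (image column ~327). I'll measure the gap from brightness profiles.

```bash
python3 - <<'E'
from plan import *
C=dict(np.load("cap_top.npz")); g=C["img"].astype(np.float32).mean(2)
for yaw in(.0102,):
  for xs in((-25,0),(5,35)):
    prof=[]
    for y in np.arange(-45,46,1.5):
        u=np.vstack([proj(C,ep(x,y,0)) for x in np.arange(xs[0],xs[1],2)]).astype(np.float32)
        prof.append(cv2.remap(g,u[:,:1],u[:,1:],cv2.INTER_LINEAR).mean())
    print(xs,[f"{y:g}:{p:.0f}" for y,p in zip(np.arange(-45,46,1.5),prof)])
# line angles: rail upper edge in top image (crop u ~ 322-344 right), ledge left
from f import easelR
E
python3 - <<'E'
import sys; sys.path.insert(0,'.')
from plan import *
C=dict(np.load("cap_top.npz")); im=C["img"][:,:,::-1].copy()
g=cv2.GaussianBlur(im,(0,0),.6).astype(np.float32)
gx=np.abs(cv2.Sobel(g.mean(2),cv2.CV_32F,1,0))
for v in range(148,258,6):
    row=gx[v,300:352]; pk=[300+i for i in range(1,51) if row[i]>40 and row[i]>=row[i-1] and row[i]>row[i+1]]
    print(v,[(p,int(gx[v,p])) for p in pk])
E
```

```text
(-25, 0) ['-45:135', '-43.5:135', '-42:136', '-40.5:137', '-39:139', '-37.5:140', '-36:142', '-34.5:143', '-33:144', '-31.5:146', '-30:147', '-28.5:149', '-27:151', '-25.5:154', '-24:157', '-22.5:160', '-21:162', '-19.5:166', '-18:168', '-16.5:170', '-15:172', '-13.5:173', '-12:174', '-10.5:175', '-9:175', '-7.5:175', '-6:175', '-4.5:175', '-3:175', '-1.5:174', '0:174', '1.5:174', '3:171', '4.5:166', '6:160', '7.5:153', '9:149', '10.5:147', '12:146', '13.5:146', '15:147', '16.5:147', '18:147', '19.5:147', '21:148', '22.5:150', '24:152', '25.5:155', '27:157', '28.5:157', '30:158', '31.5:158', '33:159', '34.5:160', '36:163', '37.5:166', '39:169', '40.5:172', '42:173', '43.5:174', '45:174']
(5, 35) ['-45:140', '-43.5:140', '-42:141', '-40.5:141', '-39:141', '-37.5:141', '-36:141', '-34.5:140', '-33:140', '-31.5:140', '-30:140', '-28.5:140', '-27:140', '-25.5:140', '-24:141', '-22.5:140', '-21:138', '-19.5:137', '-18:134', '-16.5:132', '-15:131', '-13.5:129', '-12:127', '-10.5:126', '-9:125', '-7.5:125', '-6:126', '-4.5:127', '-3:129', '-1.5:130', '0:132', '1.5:133', '3:134', '4.5:135', 
[... 2437 characters left out ...]
 260), (349, 244)]
220 [(304, 51), (308, 52), (342, 183), (345, 290), (350, 239)]
226 [(305, 81), (325, 217), (328, 178), (343, 208), (345, 262), (350, 264)]
232 [(301, 77), (307, 104), (315, 220), (318, 188), (326, 261), (328, 155), (331, 65), (343, 213), (345, 246), (350, 288)]
238 [(303, 109), (308, 113), (311, 116), (314, 83), (316, 134), (319, 147), (326, 269), (332, 135), (341, 203), (343, 121), (346, 246), (350, 259)]
244 [(310, 93), (313, 121), (318, 140), (320, 84), (326, 234), (329, 165), (332, 269), (338, 59), (341, 152), (346, 304)]
250 [(309, 100), (313, 115), (326, 268), (329, 244), (344, 162), (346, 290)]
256 [(307, 84), (327, 42), (329, 47), (332, 60), (344, 189), (346, 271)]
```

```bash
python3 - <<'E'
import numpy as np,json
from scipy.spatial.transform import Rotation as Ro
s,c=np.sin(np.radians(28)),np.cos(np.radians(28))
R=Ro.from_euler('z',.0102).as_matrix()@np.c_[[1,0,0],[0,c,-s],[0,s,c]]
p=np.array([.5302,-.177,.136])
json.dump(dict(R=R.tolist(),p=p.tolist()),open("easel.json","w"))
from plan import *
print("after release", np.round(ER.T@(np.array([0.64045881,-0.03272858,0.36122363])-EP)*1e3,1))
EP+=ER@[0,.001,0]; json.dump(dict(R=R.tolist(),p=EP.tolist()),open("easel.json","w"))
C=dict(np.load("cap_top.npz"))
for n,q in {"railtop":(0,-34,0),"railedge":(0,0,0),"p12":(0,12,-2),"p16":(0,16,-2),"p20":(0,20,-2),"p16foot":(0,16,-20),"ledge":(0,140,4)}.items(): print(n,np.round(proj(C,ep(*q))[0],1))
g=cv2.GaussianBlur(C["img"].astype(np.float32).mean(2),(0,0),.6)
for v in(193,200,207,214,226,236,250,155,162): print(v,g[v,322:352].astype(int).tolist(), g[v,272:290].astype(int).tolist())
# side image edge of panel earlier
E
```

```text
after release [111.7  20.6 266.1]
railtop [341.9 200.3]
railedge [330.  201.3]
p12 [326.2 201.8]
p16 [324.8 201.9]
p20 [323.5 202. ]
p16foot [327.4 202.7]
ledge [283.7 205.2]
193 [175, 174, 174, 169, 139, 103, 108, 130, 138, 135, 133, 135, 137, 141, 146, 148, 146, 144, 141, 130, 102, 85, 126, 155, 160, 154, 132, 101, 75, 64] [130, 130, 128, 124, 136, 145, 147, 146, 145, 148, 148, 133, 115, 145, 169, 174, 173, 173]
200 [174, 174, 174, 169, 136, 94, 98, 125, 134, 132, 133, 136, 138, 141, 144, 145, 142, 142, 143, 138, 110, 84, 113, 147, 159, 157, 142, 110, 77, 67] [130, 129, 127, 129, 141, 146, 145, 144, 143, 145, 147, 137, 121, 146, 170, 174, 173, 173]
207 [174, 174, 175, 171, 142, 101, 93, 122, 135, 134, 135, 137, 138, 139, 140, 141, 142, 143, 146, 140, 111, 82, 102, 141, 159, 160, 151, 120, 81, 68] [131, 130, 129, 131, 141, 146, 142, 133, 132, 139, 145, 141, 127, 153, 173, 174, 173, 173]
214 [175, 175, 174, 171, 150, 114, 98, 122, 136, 137, 138, 138, 139, 139, 140, 140, 142, 145, 146, 143, 121, 90, 93, 134, 158, 161, 153, 127, 92, 71] [66, 65, 65, 68, 76, 81, 79, 80, 85, 108, 123, 12
[... 491 characters left out ...]
5, 172, 146, 104, 91, 129, 152, 151, 145, 141, 140, 139, 138, 138, 141, 146, 149, 146, 140, 127, 100, 86, 130, 159, 164, 162, 148, 116] [62, 68, 90, 105, 115, 132, 140, 130, 120, 124, 138, 143, 124, 108, 145, 168, 172, 173]
155 [142, 106, 111, 134, 147, 150, 148, 144, 142, 138, 136, 136, 141, 145, 147, 149, 149, 142, 113, 82, 101, 137, 154, 156, 146, 119, 102, 115, 127, 129] [125, 126, 124, 118, 128, 142, 146, 147, 148, 148, 143, 116, 86, 85, 110, 136, 148, 154]
162 [113, 77, 64, 56, 51, 65, 96, 119, 133, 138, 136, 136, 140, 144, 146, 147, 149, 147, 125, 92, 84, 126, 153, 156, 148, 122, 88, 71, 66, 64] [129, 142, 144, 138, 138, 138, 128, 122, 133, 145, 143, 124, 133, 160, 172, 173, 173, 173]
```

```bash
python3 - <<'E'
from plan import *
C={n:capture(n) for n in("side","top")}
def at(c,u,z): o,d=ray(c,u); return np.round(o+d*(z-o[2])/d[2],3)
for z in(.30,.35,.37): print("handle end",z,at(C["side"],(257.5,259.6),z))
for l in("torch",):
  for n in C:
    for x in silhouettes(n,l)[:1]:
        m=np.argwhere(x["mask"])[:,::-1]; print(n,x["score"],m.min(0),m.max(0), "low-u",m[m[:,0].argmin()],"max-v",m[m[:,1].argmax()],"maxu",m[m[:,0].argmax()])
T=C["top"]; print("thin top centre",at(T,(170,219.6),.058),at(T,(170,206),.058),at(T,(170,233.5),.058))
x,y,a=json.load(open("caddy.json")); Rc=Ro.from_euler('z',a).as_matrix()
g=np.array([x,y,0])+Rc@[0,.065,.008]; print(g, sense()["tcp_pos"],sense()["time_s"])
R=np.c_[Rc[:,0],-Rc[:,1],[0,0,-1]]
E
```

```text
handle end 0.3 [0.571 0.335 0.3  ]
handle end 0.35 [0.562 0.379 0.35 ]
handle end 0.37 [0.559 0.397 0.37 ]
side 0.67 [184 254] [259 367] low-u [184 295] max-v [208 367] maxu [259 258]
top 0.64 [ 78 120] [156 173] low-u [ 78 166] max-v [ 79 173] maxu [156 153]
thin top centre [0.491 0.277 0.058] [0.53  0.279 0.058] [0.451 0.276 0.058]
[0.48979421 0.28275354 0.008     ] [0.49495466 0.15131357 0.14780157] 13.4
```

{"fn": "step_arm", "kwargs": {"linear": [[0, -26, 0], [0, -26, 0], [0, -26, 0], [1, -25, 0], [0, -25, 10], [0, 0, 26], [0, 0, 26], [0, 0, 27], [0, 0, 27], [0, 0, 0]], "delta_rot": [[0, 0, 0], [0, 0, 0], [0, 0, 0], [0, 0, 0], [0, 0, 0], [0, 0, 0], [0, 0, 0], [0, 0, 0], [0, 0, 0], [0, 0, 0]], "grip": [45, 45, 45, 45, 45, 45, 45, 45, 45, 45]}}

```text
time_s: 14.65
tcp_pos: [0.4891, 0.2784, 0.0292]
ee_rot: [[0.999, 0.041, -0.005], [0.041, -0.999, -0.004], [-0.005, 0.004, -1.0]]
wrist_force: [-1.0, 0.0, -0.2]
gripper_width: 0.516
gripper_force: 0.0
```

{"fn": "step_arm", "kwargs": {"linear": [[0, 0, 0], [0, 0, 0], [0, 0, 0], [0, 0, 0], [0, 0, 0]], "delta_rot": [[0, 0, 0], [0, 0, 0], [0, 0, 0], [0, 0, 0], [0, 0, 0]], "grip": [0, 0, 0, 0, 0]}}

```text
time_s: 15.28
tcp_pos: [0.4909, 0.2794, 0.0323]
ee_rot: [[0.999, 0.041, 0.0], [0.041, -0.999, 0.001], [0.001, -0.001, -1.0]]
wrist_force: [-1.0, 0.4, 2.9]
gripper_width: 0.115
gripper_force: 30.0
```

The 10.0 mm opening confirms this is the thin strip. I'll lift it and carry it to a hover above the gap.

```bash
python3 - <<'E'
from plan import *
st=sense(); R0=np.array(st["ee_rot"]); p0=np.array(st["tcp_pos"])
w=p0+[0,0,.13]; R=easel_tool(); t=ep(-3,6,75); print(t)
rows(R,t,10,R0=R0,p0=w)
E
```

```text
[ 0.52677798 -0.13564175  0.19893477]
lin [[1.9, 41.6, -3.7], [2.0, 41.7, -1.7], [2.1, 41.8, 0.4], [2.3, 41.7, 2.4], [2.4, 41.5, 4.5], [2.5, 41.2, 6.5], [2.6, 40.9, 8.5], [2.8, 40.4, 10.5], [2.9, 39.8, 12.4], [3.0, 39.2, 14.4]]
rot each [-0.0489, -0.0008, 0.003] mm/row 41.82216029960657
```

{"fn": "step_arm", "kwargs": {"linear": [[0, 0, -20], [0, 0, -30], [0, 0, -40], [0, 0, -40]], "delta_rot": [[0, 0, 0], [0, 0, 0], [0, 0, 0], [0, 0, 0]], "grip": [0, 0, 0, 0]}}

```text
time_s: 15.78
tcp_pos: [0.4904, 0.279, 0.1628]
ee_rot: [[0.999, 0.041, -0.001], [0.041, -0.999, -0.0], [-0.001, 0.0, -1.0]]
wrist_force: [0.8, 0.1, -1.0]
gripper_width: 0.107
gripper_force: 30.0
```

{"fn": "step_arm", "kwargs": {"linear": [[2, 41.5, -4], [2, 41.7, -2], [2, 41.8, 0], [2.3, 41.7, 2], [2.4, 41.5, 4.5], [2.5, 41.2, 6.5], [2.6, 40.9, 8.5], [2.8, 40.4, 10.5], [2.9, 39.8, 12.4], [3, 39.2, 14.4]], "delta_rot": [[-0.0489, -0.0008, 0.003], [-0.0489, -0.0008, 0.003], [-0.0489, -0.0008, 0.003], [-0.0489, -0.0008, 0.003], [-0.0489, -0.0008, 0.003], [-0.0489, -0.0008, 0.003], [-0.0489, -0.0008, 0.003], [-0.0489, -0.0008, 0.003], [-0.0489, -0.0008, 0.003], [-0.0489, -0.0008, 0.003]], "grip": [0, 0, 0, 0, 0, 0, 0, 0, 0, 0]}}

```text
time_s: 17.02
tcp_pos: [0.5265, -0.1369, 0.2001]
ee_rot: [[1.0, 0.009, 0.004], [0.01, -0.882, -0.471], [-0.0, 0.471, -0.882]]
wrist_force: [-0.7, 0.1, 0.3]
gripper_width: 0.112
gripper_force: 30.0
```

{"fn": "step_arm", "kwargs": {"linear": [[0, 0, 0], [0, 0, 0]], "delta_rot": [[0, 0, 0], [0, 0, 0]], "grip": [0, 0]}}

```text
time_s: 17.27
tcp_pos: [0.5266, -0.1354, 0.2]
ee_rot: [[1.0, 0.009, 0.005], [0.01, -0.883, -0.469], [-0.0, 0.469, -0.883]]
wrist_force: [0.3, 0.2, -0.3]
gripper_width: 0.12
gripper_force: 30.0
```

```bash
cat > e.py <<'E'
from plan import *
st=sense(); print("t",round(st["time_s"],2),"easel tcp",np.round(ER.T@(np.array(st["tcp_pos"])-EP)*1e3,2),"F easel",np.round(ER.T@np.array(st["wrist_force"]),1),"M",np.round(ER.T@np.array(st["moment"]),2),"w",round(st["gripper_width"]*87,1),"rotdiff",np.round(Ro.from_matrix(np.array(st["ee_rot"]).T@easel_tool()).as_rotvec(),4))
E
python3 e.py; python3 - <<'E'
from plan import *
st=sense(); p=np.array(st["tcp_pos"]); R=np.array(st["ee_rot"])
C={n:capture(n) for n in("side","top")}; out=[]
for n,(x,y) in dict(side=(245,110),top=(275,150)).items():
    im=cv2.resize(C[n]["img"][y:y+100,x:x+80,::-1],None,fx=5,fy=5,interpolation=3)
    u=(proj(C[n],p+R@[0,0,.0243])[0]-[x,y])*5+2; cv2.circle(im,(int(u[0]),int(u[1])),2,(255,0,255),-1)
    for q in((-155,0,0),(155,0,0),(-41,12,-2),(38,12,-2)):
        u=(proj(C[n],ep(*q))[0]-[x,y])*5+2; cv2.circle(im,(int(u[0]),int(u[1])),2,(0,255,0),-1)
    out.append(im)
cv2.imwrite("pics/h1.png",np.hstack(out))
E
```

```text
t 17.27 easel tcp [-3.18  5.74 76.05] F easel [ 0.3  0.3 -0.2] M [ 1.08  0.   -0.01] w 10.4 rotdiff [-0.0005  0.0002  0.    ]
```

View pics/h1.png

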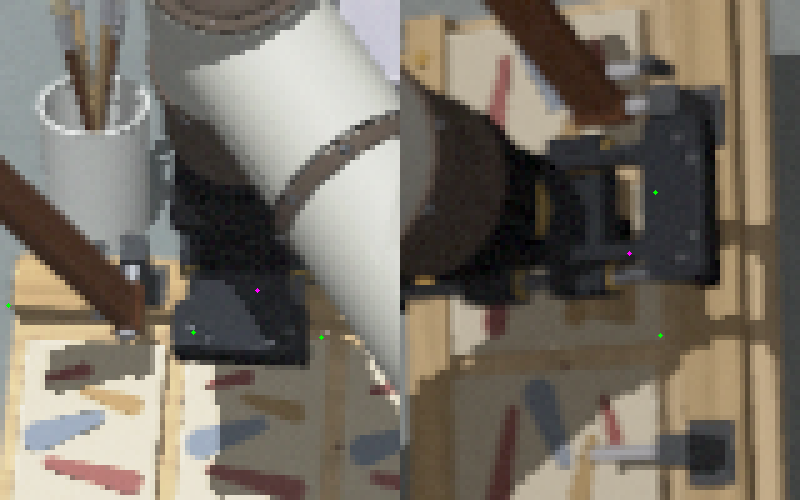

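Everything is clear of the bar and posts, and the strip's lower edge is about 52 mm above the rail top. I'll go down near the gap, then in small steps.

{"fn": "step_arm", "kwargs": {"linear": [[0, -0.3, 20], [0, 0, 20], [0, 0, 8], [0, 0, 0], [0, 0, 3], [0, 0, 3], [0, 0, 0]], "delta_rot": [[0, 0, 0], [0, 0, 0], [0, 0, 0], [0, 0, 0], [0, 0, 0], [0, 0, 0], [0, 0, 0]], "grip": [0, 0, 0, 0, 0, 0, 0]}}

```text
time_s: 18.25
tcp_pos: [0.5267, -0.1607, 0.1522]
ee_rot: [[1.0, 0.009, 0.004], [0.01, -0.883, -0.47], [-0.001, 0.47, -0.883]]
wrist_force: [-0.1, 0.2, -0.5]
gripper_width: 0.113
gripper_force: 30.0
```

```bash
python3 e.py
```

```text
t 18.25 easel tcp [-3.31  5.85 21.99] F easel [-0.1  0.4 -0.3] M [ 1.05 -0.05  0.1 ] w 9.9 rotdiff [0.0001 0.0005 0.0003]
```

{"fn": "step_arm", "kwargs": {"linear": [[0, 0, 3], [0, 0, 2], [0, 0, 0]], "delta_rot": [[0, 0, 0], [0, 0, 0], [0, 0, 0]], "grip": [0, 0, 0]}}

```text
time_s: 18.62
tcp_pos: [0.5266, -0.1631, 0.1475]
ee_rot: [[1.0, 0.009, 0.004], [0.01, -0.883, -0.47], [-0.001, 0.47, -0.883]]
wrist_force: [0.3, 0.2, 0.1]
gripper_width: 0.109
gripper_force: 30.0
```

```bash
python3 e.py
```

```text
t 18.62 easel tcp [-3.43  5.84 16.72] F easel [0.3 0.1 0.1] M [ 0.95 -0.    0.07] w 9.5 rotdiff [0.0002 0.001  0.0003]
```

{"fn": "step_arm", "kwargs": {"linear": [[0, 0, 3], [0, 0, 3], [0, 0, 0]], "delta_rot": [[0, 0, 0], [0, 0, 0], [0, 0, 0]], "grip": [0, 0, 0]}}

```text
time_s: 19.0
tcp_pos: [0.5266, -0.166, 0.1421]
ee_rot: [[1.0, 0.009, 0.004], [0.01, -0.883, -0.47], [-0.001, 0.47, -0.883]]
wrist_force: [0.8, 0.4, -0.5]
gripper_width: 0.115
gripper_force: 30.0
```

```bash
python3 e.py
```

```text
t 19.0 easel tcp [-3.51  5.84 10.6 ] F easel [ 0.8  0.6 -0.3] M [1.06 0.01 0.02] w 10.0 rotdiff [0.0002 0.0012 0.0004]
```

{"fn": "step_arm", "kwargs": {"linear": [[0, 2, 0], [0, 1, 0], [0, 0, 0]], "delta_rot": [[0, 0, 0], [0, 0, 0], [0, 0, 0]], "grip": [0, 0, 0]}}

```text
time_s: 19.38
tcp_pos: [0.5268, -0.167, 0.1428]
ee_rot: [[1.0, 0.01, 0.006], [0.011, -0.884, -0.467], [0.0, 0.467, -0.884]]
wrist_force: [-3.0, 8.4, -2.4]
gripper_width: 0.111
gripper_force: 30.0
```

```bash
python3 e.py
```

```text
t 19.38 easel tcp [-3.28  4.68 10.76] F easel [-2.9  8.6  1.9] M [ 3.58  0.81 -0.06] w 9.6 rotdiff [-0.0033 -0.0008  0.0007]
```

{"fn": "step_arm", "kwargs": {"linear": [[0, -3, 0], [0, -2, 0], [0, -1, 0], [0, 0, 0]], "delta_rot": [[0, 0, 0], [0, 0, 0], [0, 0, 0], [0, 0, 0]], "grip": [0, 0, 0, 0]}}

```text
time_s: 19.88
tcp_pos: [0.5269, -0.1646, 0.1423]
ee_rot: [[1.0, 0.008, 0.003], [0.009, -0.881, -0.472], [-0.001, 0.472, -0.881]]
wrist_force: [0.6, -6.9, 1.9]
gripper_width: 0.114
gripper_force: 30.0
```

```bash
python3 e.py
```

```text
t 19.88 easel tcp [-3.21  6.96 11.42] F easel [ 0.5 -7.  -1.6] M [-1.08 -0.44  0.  ] w 9.9 rotdiff [ 0.0032  0.0014 -0.0006]
```

The strip has only about 2 mm of play, with firm contact on both sides, so the thin strip is the snug one. I'll centre it and push it home.

{"fn": "step_arm", "kwargs": {"linear": [[0, 3, 0], [0, 0, 2.5], [0, 0, 2.5], [0, 0, 2], [0, 0, 0]], "delta_rot": [[0, 0, 0], [0, 0, 0], [0, 0, 0], [0, 0, 0], [0, 0, 0]], "grip": [0, 0, 0, 0, 0]}}

```text
time_s: 20.5
tcp_pos: [0.5269, -0.1689, 0.1367]
ee_rot: [[1.0, 0.01, 0.005], [0.011, -0.883, -0.47], [-0.0, 0.47, -0.883]]
wrist_force: [-1.4, 3.1, 3.6]
gripper_width: 0.114
gripper_force: 30.0
```

```bash
python3 e.py
```

```text
t 20.5 easel tcp [-3.25  5.86  4.45] F easel [-1.4  1.   4.6] M [ 1.29  0.68 -0.01] w 9.9 rotdiff [0.0005 0.0001 0.0006]
```

{"fn": "step_arm", "kwargs": {"linear": [[0, 0, 2], [0, 0, 2], [0, 0, 0]], "delta_rot": [[0, 0, 0], [0, 0, 0], [0, 0, 0]], "grip": [0, 0, 0]}}

```text
time_s: 20.88
tcp_pos: [0.5272, -0.1693, 0.1365]
ee_rot: [[1.0, 0.009, 0.008], [0.012, -0.882, -0.471], [0.003, 0.471, -0.882]]
wrist_force: [-15.8, 22.3, 23.3]
gripper_width: 0.111
gripper_force: 30.0
```

```bash
python3 e.py
```

```text
t 20.88 easel tcp [-2.89  5.58  4.06] F easel [-15.6   8.9  31.1] M [3.55 4.62 0.01] w 9.6 rotdiff [ 0.002  -0.0035  0.0003]
```

{"fn": "step_arm", "kwargs": {"linear": [[0, 0, -3], [0, 0, 0], [0, 0, 0], [0, 0, 0], [0, 0, 0], [0, 0, -20], [0, 0, -30], [0, 0, -35]], "delta_rot": [[0, 0, 0], [0, 0, 0], [0, 0, 0], [0, 0, 0], [0, 0, 0], [0, 0, 0], [0, 0, 0], [0, 0, 0]], "grip": [0, 0, 35, 35, 35, 35, 35, 35]}}

```text
time_s: 21.88
tcp_pos: [0.5259, -0.1297, 0.2105]
ee_rot: [[1.0, 0.009, 0.002], [0.009, -0.883, -0.47], [-0.003, 0.47, -0.883]]
wrist_force: [0.1, 0.0, 0.4]
gripper_width: 0.4
gripper_force: 0.0
```

{"fn": "step_arm", "kwargs": {"linear": [[-15, -30, -10], [-15, -30, -10], [-15, -35, -10], [-15, -35, -10], [-10, -35, -5], [-10, -35, 0]], "delta_rot": [[0, 0, 0], [0, 0, 0], [0, 0, 0], [0, 0, 0], [0, 0, 0], [0, 0, 0]], "grip": [35, 35, 35, 35, 35, 35]}}

```text
time_s: 22.62
tcp_pos: [0.4443, 0.0683, 0.156]
ee_rot: [[1.0, 0.009, 0.005], [0.01, -0.883, -0.469], [0.0, 0.469, -0.883]]
wrist_force: [1.1, 0.6, -0.2]
gripper_width: 0.404
gripper_force: 0.0
```

```bash
python3 - <<'E'
from plan import *
C={n:capture(n) for n in("side","top")}; out=[]
for n,(x,y) in dict(side=(235,110),top=(265,130)).items():
    im=cv2.resize(C[n]["img"][y:y+120,x:x+100,::-1],None,fx=4,fy=4,interpolation=3); out.append(im)
    for l in("strip_thin_mid","strip_thin","rest_grip"):
        for r in landmark_of(n,l)[:2]: print(n,l,np.round(r["point"],1),round(r["score"],2))
    for q in((-3,5.9,30),(-3,5.9,5),(-3,5.9,-20)): print(n,q,np.round(proj(C[n],ep(*q))[0],1))
cv2.imwrite("pics/f1.png",np.hstack(out)); st=sense(); print(st["time_s"],st["tcp_pos"],st["wrist_force"])
E
```

```text
side strip_thin_mid [297.4 171.7] 0.57
side strip_thin_mid [297.7 296.6] 0.39
side rest_grip [248.8 149.2] 0.72
side rest_grip [297.8 300.5] 0.31
side (-3, 5.9, 30) [296.3 170.7]
side (-3, 5.9, 5) [296.6 173.9]
side (-3, 5.9, -20) [296.9 177.1]
top strip_thin_mid [325.7 202.4] 0.75
top strip_thin [328.6 203.7] 0.54
top rest_grip [289.8 141.4] 0.93
top rest_grip [212.2 219.2] 0.72
top (-3, 5.9, 30) [323.6 201.2]
top (-3, 5.9, 5) [327.3 202.4]
top (-3, 5.9, -20) [330.8 203.5]
23.025 [0.4446191  0.06644539 0.15661931] [-0.6758325  -0.47782489 -0.7874022 ]
```

View pics/f1.png

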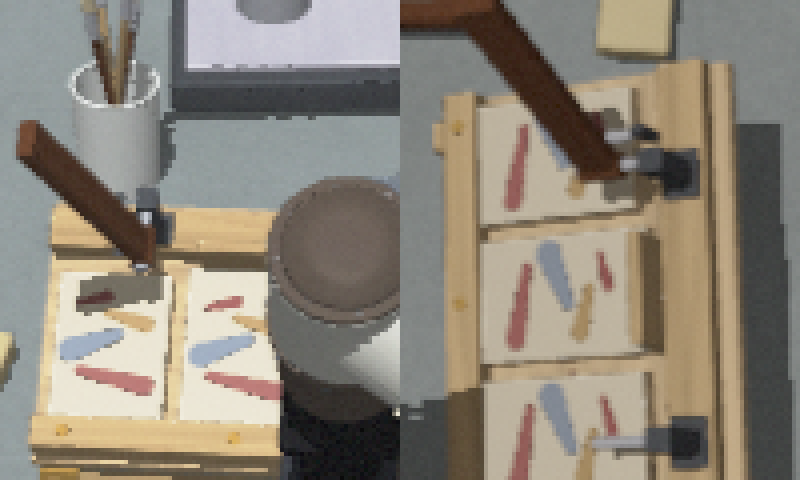

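The strip stands square in the gap and is centred on the middle panel (top crop: strip rows 232–350, panel rows 230–358). The rest is still up, the panel sits on its ledge, and the gripper is clear of everything, so I'll hand in.

```bash
python3 -c "
from station import finish_job; print(finish_job())"
```

```text
the job is handed in; nothing more can be done
None
```

I handed the job in at about 23 s: the hand rest stands up on its stop, and the 10 mm strip, which was the snug fit, is pushed fully home midway along the middle panel. I left the other two strips in the caddy, and I saw nothing else moved, but I took no final full-bench picture.

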